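# Pin the angle fence to the base plate with a thumbscrew

## Robot

A 6-joint arm with a two-finger parallel gripper is mounted at the origin on a cart in front of the work surface, level with it; the furniture and walls round the work are solid. World frame = base frame: x ahead of the robot, y to its left, z up, the work surface at z = 0. Lengths are in m, angles in rad, forces in N, time in s.
With the tool pointing down it reaches from about 0.425 to 0.95 m from the base axis. Payload 14.7 kg.
Tool frame: the origin (TCP) lies midway between the tips of the shut fingers; the grasp point (between the pads) lies 19 mm behind it; z points along the fingers, y is the line along which they close (so a half turn about z gives the same grasp; the last joint's range is limited). The gripper opens to 85 mm and grips with 20 to 120 N. Pads are 22 mm wide; open, the fingers measure 114 mm over their backs; the gripper's body (76 mm by 85 mm) begins 54 mm behind the grasp point. The pads swing forward as they close: fully open they stand 13 mm farther back than shut.
Start: joints at [1.063, 0.48, 1.596, -0, 1.065, -0.047], TCP at [0.289, 0.582, 0.231] pointing down, gripper open.
Joint ranges: [-2.75, 2.75], [-0.82, 2.05], [0.23, 2.67], [-1.56, 4.7], [0.09, 2.69], [-2.92, 2.92]. Speed limits (rad/s): [1.89, 1.89, 2.39, 3.01, 3.01, 3.01].

## Interface

Orientations are given as a rotation vector (axis times angle).
In Python, from station import r, cams, spotter gives the robot as it stands.
- The arm moves only by the tool servo_tool, never from a script. Its argument "commands" is a list of rows, each an object with "linear": the shift along the tool's x, y, z in mm, a list of three; "rot": the turn, a rotation vector about the tool's x, y, z in degrees, a list of three; "gripper": the finger opening in mm, from 0 to 85.4. A call has 1 to 8 rows; each row shifts and turns the commanded pose from where the row before left it, along the tool's axes as they then stand; what a row does not reach is not made up. A row lasts 1/8 s, in which the tool goes at most 62.5 mm and 10.7 degrees, less where a joint would pass 70% of its speed; a pose out of reach is approached as far as the arm can. A call with a gripper value outside its range is refused whole. The fingers move at their own pace and stop on an object; "newtons" is the grip in N (left out, the last holds). Time passes only in rows, so rows that do not move let the fingers close. It gives the time, the measured TCP pose, the force, the opening and the grip force at its end, in the units of the state.
- r.observe(): the state, without advancing time (a new reading comes with each control period).
- cams.camera(name): name is "scene" or "top"; returns the picture (384x512x3 uint8, blue, green, red); there is no depth.
- cams.get_calibration(name): a dict with "intrinsics" (3x3 intrinsics, pixels), "rvec" (rotation vector, rad) and "tvec" (3), from world to camera coordinates, as OpenCV has them. Camera axes: x right, y down, z forward; pixel columns grow to the right and rows downward; lengths in m; the calibration is good to about 2 mm. A picture is of the moment at which its call begins. get_calibration takes no time and is no camera call.
- r.hand_in(): hands the job in; it is judged then, once.
Trained networks look in the newest picture that a camera, given by its name, has taken for a name from the list of things; names that differ only in an ending like _2 or _b are one class to them, and where a whole thing is asked for, a point or a joint stands for the part that bears it (a point fixed in the world has none). Each returns a list of dicts, best first, with "conf" (0 to 1); they miss things now and then, are a little off and sometimes report something else, mostly with a low value. They report only what shows in the picture. A call takes as long as a camera call. They do not tell look-alikes from the thing itself.
- spotter.find_in(camera, name): "at" ([column, row] as shares, 0 to 1, of the picture: columns of its width, rows of its height, amid what is visible of it).
- spotter.outline_of(camera, name): "region" (384x512 bool, what is visible of it) and "at" ([column, row] as shares, 0 to 1, of the picture: columns of its width, rows of its height, amid what is visible of it).
- spotter.mark_of(camera, name): "at" ([column, row] as shares, 0 to 1, of the picture: columns of its width, rows of its height: a listed point, or the origin of a listed thing).
The state is a dict: "time": time; "joints": joint angles; "joint_vel": joint speeds; "effort": joint torques, N m; "ee_pos": TCP position; "eef_rot": TCP orientation; "wrist_force": force on the tool from outside, world axes, zero at the start; "torque": the same for the moment, N m; "opening": finger opening in m; "gripper_force": force on a finger pad.
Only numpy, scipy, OpenCV 4.12 (cv2) and the standard library are available. Lean on these libraries where they do the work, as an engineer would, in place of code of your own. Each camera call takes 0.05 s, during which the arm holds its last target. There are 200 camera calls.

## Task

Set the steel angle fence down flat on top of the aluminium base plate, square with it and with the fence's hole lined up over the plate's hole. Then take the thumbscrew with the round black knob from the wooden stand and put it down through both holes until its collar rests on the fence; leave the wing screw in its place in the stand.

Things in the scene. Friction and masses are not known exactly. Their poses are not given: they have to be found in the camera images.
- plate_hole (a point): Fixed aluminium plate, 130 x 100 mm, top 30 mm above the table. Point: centre of its one hole (22 mm wide, right through, mid-plate), level with the plate's top; x along the 130 mm side, y along the 100 mm side. The 4 dark discs are screw heads.
- fence_wall (a point): Loose steel L bracket, 0.25 kg: foot 80 x 60, 8 thick; wall 10 thick, 60 wide, up to 57 mm above the underside. Point: mid-wall, 36 mm above the underside; grip here from above across the 10 mm. x across the wall, foot on its -x side; y along the wall. Foot's hole: 22 mm wide, centre 50 mm from the point along -x. Square: wall parallel to the plate's y, either way round.
- thumbscrew_knob (a point): Loose thumbscrew, upright in a beech stand 40 mm tall. Black knob 35 wide, 20 tall; neck; collar 32 wide; plain shank 10 wide, 34 long, last 12 tapered. Point: knob centre, 25 mm above the collar's underside, 59 above the tip; z up. Pull straight up; needs no turning. Over the fence move the fingers along its wall, which is 45 mm from the hole's centre.
- wing_mid (a point): Steel wing screw, two upright wings 42 mm across, too short for the job, in the stand's other hole, 90 mm from the thumbscrew. Point: on its axis, 20 mm above the stand's top. Leave it there.
Mind the look-alikes: they are no part of the job. What is shaped like the part that bears thumbscrew_knob but blue or pink is not meant.

How it is judged:
By the outcome, as a careful person would: the job done as asked, in the order asked, and still so for the second after the job is handed in, with the robot touching nothing.
It also fails if it takes over 54 s, if anything falls off the work surface, if the arm or the gripper's body presses on something with over 40 N, if the wrist force passes 120 N, or if a joint passes its speed limit or range.

## Working session

There is one attempt and no reset: what is moved stays moved. The work goes in short steps, Python scripts to look and compute and a tool call to move; the robot and the scene stay as the last step left them, time stands still between calls to the robot, and variables do not carry over. Pictures are saved under pics/ and viewed, at most 10 in all, crops included, and the job is handed in when it is done.

Besides the shell and the picture viewer there is one more tool, called after ">>>" as name(argument=value, ...) on one line, values as JSON. servo_tool: Moves the arm, as the interface text tells. Its arguments: {"type":"object","properties":{"commands":{"type":"array"},"newtons":{"type":"number"}},"required":["commands"]}

```bash
mkdir -p pics; ls; cat > h.py <<'E'
import numpy as np, cv2
from station import r, cams, spotter
def cal(n):
    c=cams.get_calibration(n); K=np.array(c["intrinsics"]);R=cv2.Rodrigues(np.array(c["rvec"],float))[0];t=np.array(c["tvec"],float).ravel()
    return K,R,t
def ray(n,px):
    K,R,t=cal(n); d=R.T@np.linalg.inv(K)@np.array([px[0],px[1],1.]); return -R.T@t,d
def at_z(n,px,z):
    o,d=ray(n,px); return o+d*(z-o[2])/d[2]
def tri(p1,p2):  # scene px, top px
    A=[];b=[]
    for n,p in (("scene",p1),("top",p2)):
        o,d=ray(n,p); d/=np.linalg.norm(d); P=np.eye(3)-np.outer(d,d); A.append(P);b.append(P@o)
    X=np.linalg.lstsq(np.vstack(A),np.hstack(b),rcond=None)[0]; return X
def proj(n,X):
    K,R,t=cal(n); q=K@(R@np.array(X)+t); return q[:2]/q[2]
E
python3 - <<'E'
from h import *
ims=[cams.camera(n) for n in ("scene","top")]
for n,i in zip(("scene","top"),ims):
    cv2.imwrite(f"pics/{n}0.png",cv2.resize(i,(800,600),interpolation=cv2.INTER_CUBIC))
    print(n,-cal(n)[1].T@cal(n)[2])
    for k in ("plate_hole","fence_wall","thumbscrew_knob","wing_mid"):
        for d in spotter.mark_of(n,k): print(n,k,np.round(np.array(d["at"])*[512,384],1),round(d["conf"],2))
E
```

```text
pics
scene [-0.25093404 -0.35256973  0.65718864]
scene plate_hole [243.9 208. ] 0.66
scene fence_wall [179.  169.6] 0.7
scene thumbscrew_knob [350.9 244.7] 0.83
scene thumbscrew_knob [316.5 230. ] 0.75
scene thumbscrew_knob [177.9 170.6] 0.53
scene wing_mid [391.4 228.5] 0.59
scene wing_mid [244.9 210.5] 0.3
top [ 0.27778782 -0.00515672  1.43082841]
top plate_hole [252.2 194.6] 0.82
top fence_wall [168.  170.4] 0.95
top thumbscrew_knob [345.7 218.9] 0.46
top thumbscrew_knob [345.6 188.6] 0.44
top thumbscrew_knob [324.3 208.1] 0.42
top wing_mid [372.3 183.9] 0.62
```

View pics/scene0.png

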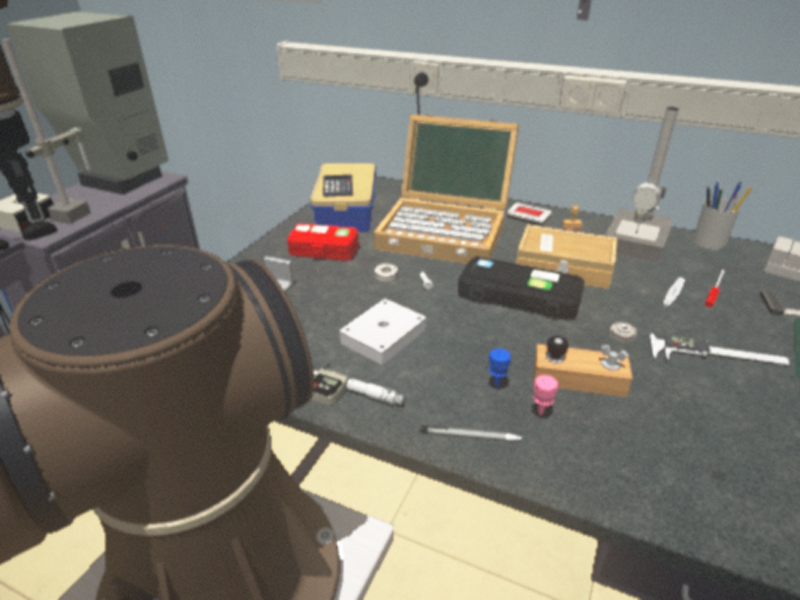

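View pics/top0.png

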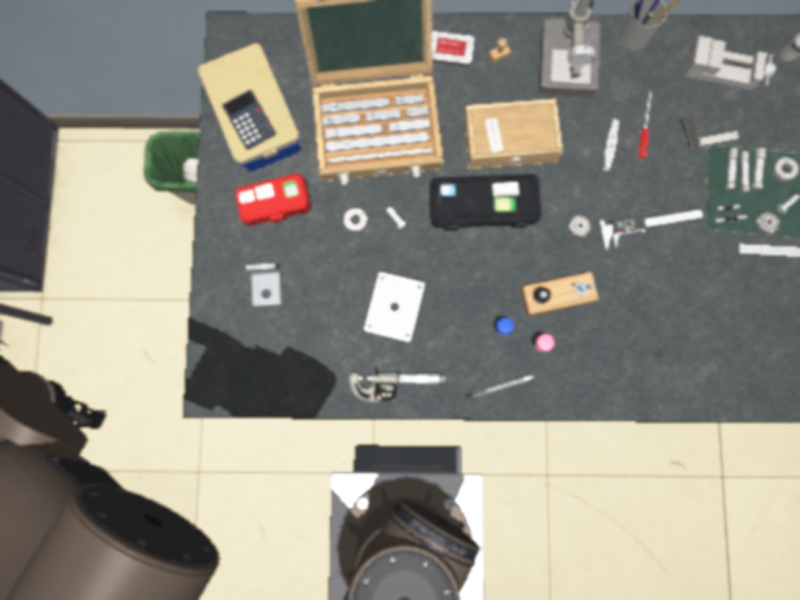

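The top view shows three look-alike candidates (800x600 pixels): black knob on the stand at (541,295), blue at (505,326) and pink at (544,342), both standing loose. The task asks for the black round one. The plate is at (395,306), the fence wall at (262,267) with its hole at (266,293), and the wing screw at (582,288). I'll make a close crop and measure.

```bash
cat > m.py <<'E'
from h import *
def blob(im,n,c,z,thr,half=32,up=8):
    # bright blob round pixel c -> rect at height z in the world
    x0,y0=int(c[0]-half),int(c[1]-half)
    g=cv2.cvtColor(im[y0:y0+2*half,x0:x0+2*half],cv2.COLOR_BGR2GRAY)
    G=cv2.resize(g,None,fx=up,fy=up,interpolation=cv2.INTER_CUBIC)
    m=(G>thr).astype(np.uint8)
    cs,_=cv2.findContours(m,cv2.RETR_CCOMP,cv2.CHAIN_APPROX_NONE)
    cs=sorted(cs,key=cv2.contourArea,reverse=True)
    w=lambda k:np.array([at_z(n,((p[0]+.5)/up-.5+x0,(p[1]+.5)/up-.5+y0),z)[:2] for p in k.reshape(-1,2)])
    return [w(k) for k in cs if cv2.contourArea(k)>150]
E
python3 - <<'E'
from m import *
T=cams.camera("top");S=cams.camera("scene")
def crop(i,x,y,w,h): return cv2.resize(i[y-h//2:y+h//2,x-w//2:x+w//2],(400,300),interpolation=cv2.INTER_CUBIC)
cv2.imwrite("pics/crops.png",np.vstack([np.hstack([crop(T,168,178,48,36),crop(T,252,196,64,48)]),np.hstack([crop(T,350,195,80,60),crop(S,370,235,80,60)])]))
for nm,c,z in (("plate",(252,196),.03),("fence",(169,185),.008)):
  for thr in (110,140):
    for k in blob(T,"top",c,z,thr,half=24)[:4]:
        R=cv2.minAreaRect((k*1000).astype(np.float32)); print(nm,thr,np.round(R[0],1),np.round(R[1],1),round(R[2],1))
print("plate hole",at_z("top",(252.2,194.6),.03),tri((243.9,208),(252.2,194.6)))
print("wall",at_z("top",(168,170.4),.036),tri((179,169.6),(168,170.4)))
print("knob",tri((350.9,244.7),(345.7,188.6)))
for s in ((350.9,244.7),(316.5,230),(356,221.5)):
    print(s,at_z("scene",s,.065))
print("top black",at_z("top",(345.6,188.6),.065),"blue",at_z("top",(324.3,208.1),.05),"wing",at_z("top",(372.3,183.9),.06),tri((391.4,228.5),(372.3,183.9)))
for n in("top","scene"):
  for d in spotter.outline_of(n,"thumbscrew_knob"):
    m=d["region"]; im=T if n=="top" else S
    print(n,np.array(d["at"])*[512,384],d["conf"],m.sum(),im[m].mean(0))
E
```

```text
plate 110 [502.1  33.2] [123.2 147.7] 76.6
plate 110 [434.8 106.3] [19.3  6.3] 1.2
plate 110 [424.8  94.5] [ 5.  12.1] 0.5
plate 110 [501.9  28.7] [7.2 7.1] 0.6
plate 140 [502.5  28.8] [109.2 139. ] 76.4
plate 140 [502.   28.4] [12.9 13.1] 45.2Traceback (most recent call last):
  File "<stdin>", line 7, in <module>
  File "m.py", line 11, in blob
    return [w(k) for k in cs if cv2.contourArea(k)>150]
            ~^^^
  File "m.py", line 10, in <lambda>
    w=lambda k:np.array([at_z(n,((p[0]+.5)/up-.5+x0,(p[1]+.5)/up-.5+y0),z)[:2] for p in k.reshape(-1,2)])
                         ~~~~^^^^^^^^^^^^^^^^^^^^^^^^^^^^^^^^^^^^^^^^^^^^^
  File "h.py", line 9, in at_z
    o,d=ray(n,px); return o+d*(z-o[2])/d[2]
        ~~~^^^^^^
  File "h.py", line 7, in ray
    K,R,t=cal(n); d=R.T@np.linalg.inv(K)@np.array([px[0],px[1],1.]); return -R.T@t,d
          ~~~^^^
  File "h.py", line 4, in cal
    c=cams.get_calibration(n); K=np.array(c["intrinsics"]);R=cv2.Rodrigues(np.array(c["rvec"],float))[0];t=np.array(c["tvec"],float).ravel()
ValueError: time passes only in moves, steps and waits
```

View pics/crops.png

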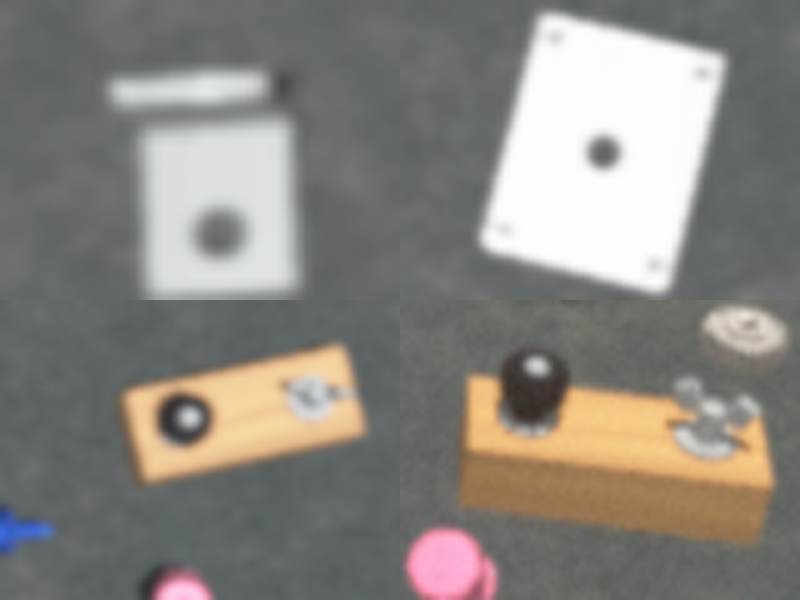

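The crop shows the black knob with its collar in the stand at the left end (top-view pixel about (346.5,188.3)) and the wing screw at the right end. Pink and blue are outside the stand. I'll cache the calibration and carry on measuring.

```bash
python3 - <<'E'
s=open('h.py').read()
a=s.index("def cal(");b=s.index("def ray(")
s=s[:a]+'''import pickle,os
if not os.path.exists("cal.pkl"):
    D={}
    for n in ("scene","top"):
        c=cams.get_calibration(n); D[n]=(np.array(c["intrinsics"]),cv2.Rodrigues(np.array(c["rvec"],float))[0],np.array(c["tvec"],float).ravel())
    pickle.dump(D,open("cal.pkl","wb"))
CAL=pickle.load(open("cal.pkl","rb"))
def cal(n): return CAL[n]
'''+s[b:]
open('h.py','w').write(s)
E
python3 - <<'E'
from m import *
np.set_printoptions(suppress=True,precision=4)
T=cams.camera("top");S=cams.camera("scene")
np.save("T0.npy",T);np.save("S0.npy",S)
for nm,c,z in (("plate",(252,196),.03),("fence",(169,182),.008),("wall",(169,182),.057)):
  for thr in (130,150):
    for k in blob(T,"top",c,z,thr,half=24)[:4]:
        R=cv2.minAreaRect((k*1000).astype(np.float32)); print(nm,thr,np.round(R[0],1),np.round(R[1],1),round(R[2],1))
print("plate hole",at_z("top",(252.2,194.6),.03),tri((243.9,208),(252.2,194.6)))
print("wall",at_z("top",(168,170.4),.036),tri((179,169.6),(168,170.4)))
print("knob",tri((350.9,244.7),(345.7,188.6)))
for s in ((356,221.5),): print(s,at_z("scene",s,.065))
print("top black",at_z("top",(346.3,188.5),.065),"blue",at_z("top",(324.3,208.1),.05),"wing",at_z("top",(372.3,183.9),.06),tri((391.4,228.5),(372.3,183.9)))
for n in("top","scene"):
  im=T if n=="top" else S
  for d in spotter.outline_of(n,"thumbscrew_knob"):
    m=d["region"]; print(n,np.array(d["at"])*[512,384],d["conf"],m.sum(),im[m].mean(0))
print(r.observe()["time"],r.observe()["eef_rot"],r.observe()["ee_pos"])
E
```

```text
plate 130 [502.4  28.7] [110.7 140.4] 76.4
plate 130 [501.8  28.4] [11.4 11.6] 45.2
plate 150 [502.5  28.8] [108.  137.8] 76.4
plate 150 [502.   28.4] [14.1 14.3] 45.2
fence 130 [552.6 317.5] [100.3  77.2] 6.6
fence 130 [531.8 311.2] [14.4 14.6] 0.4
fence 150 [542.8 311.9] [74.8 64.1] 4.8
fence 150 [593.4 326.8] [15.5 64.8] 1.3
fence 150 [532.3 311. ] [17.8 18.5] 0.4
wall 130 [543.2 306.4] [96.8 74.5] 6.6
wall 130 [523.1 300.3] [13.9 14.1] 0.4
wall 150 [533.7 301. ] [72.2 61.9] 4.8
wall 150 [582.5 315.3] [15.  62.5] 1.3
wall 150 [523.5 300.2] [17.2 17.9] 0.4
plate hole [0.5067 0.0281 0.03  ] [0.5062 0.0312 0.0222]
wall [0.5864 0.3136 0.036 ] [0.5852 0.3126 0.0409]
knob [ 0.5364 -0.2882 -0.0263]
(356, 221.5) [ 0.5194 -0.282   0.065 ]
top black [ 0.5236 -0.2813  0.065 ] blue [ 0.4602 -0.2104  0.05  ] wing [ 0.5406 -0.3683  0.06  ] [ 0.5416 -0.3695  0.0545]
top [296.0896 213.504 ] 0.54 131 [181.6183  94.6412  59.9084]
top [343.7056 189.888 ] 0.44 94 [ 96.4468 101.883  109.234 ]
scene [355.6864 223.104 ] 0.76 214 [80.6729 88.4206 97.1589]
scene [332.0832 270.2976] 0.54 245 [176.0694 147.9755 229.898 ]
scene [283.2896 235.6992] 0.52 192 [177.9635  95.0312  60.4219]
0.8 [-0.7175 -3.0586  0.    ] [0.289  0.5822 0.2313]
```

```bash
cat > plan.py <<'E'
import sys
from h import *
def plan(x,y,z,yaw,n=8):
    """rows to go to TCP x,y,z (m) with the closing line (tool y) at yaw deg (mod 180)"""
    o=r.observe(); R=cv2.Rodrigues(np.array(o["eef_rot"]))[0]; p=np.array(o["ee_pos"])
    a=np.degrees(np.arctan2(R[1,1],R[0,1])); d=(yaw-a+90)%180-90
    print("t",round(o["time"],2),"pos",np.round(p*1e3,1),"yaw",round(a,1),"tilt",np.round(R[:2,2],4),"open",round(o["opening"]*1e3,1),"gf",round(o["gripper_force"],1),"F",np.round(o["wrist_force"],1),"turn tool z",round(-d,1),"j",np.round(o["joints"],2))
    st=(np.array([x,y,z])-p)*1e3/n
    for i in range(n):
        print(np.round(R.T@st,1),round(-d/n,2)); R=R@cv2.Rodrigues(np.array([0,0,np.radians(-d/n)]))[0]
if __name__=="__main__": plan(*map(float,sys.argv[1:5]),n=int(sys.argv[5]) if len(sys.argv)>5 else 8)
E
python3 plan.py .5835 .3145 .17 4
```

```text
t 0.8 pos [289.  582.2 231.3] yaw 63.6 tilt [-0. -0.] open 85.5 gf 0.0 F [-0.1  0.4 -0.2] turn tool z 59.6 j [ 1.06  0.48  1.6   0.    1.07 -0.05]
[-47.9 -13.6   7.7] 7.45
[-49.2  -7.3   7.7] 7.45
[-49.7  -0.8   7.7] 7.45
[-49.4   5.6   7.7] 7.45
[-48.3  12.    7.7] 7.45
[-46.3  18.1   7.7] 7.45
[-43.6  24.    7.7] 7.45
[-40.1  29.4   7.7] 7.45
```

>>> servo_tool(commands=[{"linear": [-48, -14, 8], "rot": [0, 0, 7.5], "gripper": 85}, {"linear": [-49, -7, 8], "rot": [0, 0, 7.5], "gripper": 85}, {"linear": [-50, -1, 8], "rot": [0, 0, 7.5], "gripper": 85}, {"linear": [-49, 6, 8], "rot": [0, 0, 7.5], "gripper": 85}, {"linear": [-48, 12, 8], "rot": [0, 0, 7.5], "gripper": 85}, {"linear": [-46, 18, 8], "rot": [0, 0, 7.5], "gripper": 85}, {"linear": [-44, 24, 8], "rot": [0, 0, 7.5], "gripper": 85}, {"linear": [-40, 29, 8], "rot": [0, 0, 7], "gripper": 85}])

```text
time: 1.8
ee_pos: [0.5832, 0.3127, 0.1671]
eef_rot: [2.145, 2.295, 0.0]
wrist_force: [0.3, -0.7, -0.0]
opening: 0.085
gripper_force: 0.0
```

```bash
python3 plan.py .5835 .3145 .019 4 5
```

```text
t 1.8 pos [583.2 312.7 167.1] yaw 3.9 tilt [0.0002 0.0001] open 85.0 gf 0.0 F [ 0.3 -0.7 -0. ] turn tool z -0.1 j [0.45 0.56 1.63 0.   0.95 0.38]
[ 0.3  0.1 29.6] -0.03
[ 0.3  0.1 29.6] -0.03
[ 0.3  0.1 29.6] -0.03
[ 0.3  0.1 29.6] -0.03
[ 0.3  0.1 29.6] -0.03
```

>>> servo_tool(commands=[{"linear": [1, 0, 40], "rot": [0, 0, 0], "gripper": 85}, {"linear": [1, 0, 40], "rot": [0, 0, 0], "gripper": 85}, {"linear": [0, 0, 40], "rot": [0, 0, 0], "gripper": 85}, {"linear": [0, 0, 20], "rot": [0, 0, 0], "gripper": 85}, {"linear": [0, 0, 8], "rot": [0, 0, 0], "gripper": 60}, {"linear": [0, 0, 0], "rot": [0, 0, 0], "gripper": 40}, {"linear": [0, 0, 0], "rot": [0, 0, 0], "gripper": 25}, {"linear": [0, 0, 0], "rot": [0, 0, 0], "gripper": 5}], newtons=40)

```text
time: 2.8
ee_pos: [0.5825, 0.3163, 0.0204]
eef_rot: [2.14, 2.299, 0.002]
wrist_force: [-0.6, 0.6, -0.1]
opening: 0.0115
gripper_force: 0.0
```

>>> servo_tool(commands=[{"linear": [0, 0, 0], "rot": [0, 0, 0], "gripper": 5}, {"linear": [0, 0, 0], "rot": [0, 0, 0], "gripper": 5}, {"linear": [0, 0, 0], "rot": [0, 0, 0], "gripper": 5}, {"linear": [0, 0, 0], "rot": [0, 0, 0], "gripper": 5}], newtons=60)

```text
time: 3.3
ee_pos: [0.5825, 0.3163, 0.0205]
eef_rot: [2.14, 2.299, 0.002]
wrist_force: [-0.3, 0.4, 6.2]
opening: 0.0092
gripper_force: 59.0
```

```bash
python3 plan.py .5835 .3145 .12 4 4
```

```text
t 3.3 pos [582.5 316.3  20.5] yaw 4.1 tilt [0.0015 0.0007] open 9.2 gf 59.0 F [-0.3  0.4  6.2] turn tool z 0.1 j [ 0.45  0.74  1.71 -0.    0.69  0.38]
[ -0.4   0.3 -24.9] 0.03
[ -0.4   0.3 -24.9] 0.03
[ -0.4   0.3 -24.9] 0.03
[ -0.4   0.3 -24.9] 0.03
```

>>> servo_tool(commands=[{"linear": [0, 0, -20], "rot": [0, 0, 0], "gripper": 5}, {"linear": [0, 0, -30], "rot": [0, 0, 0], "gripper": 5}, {"linear": [0, 0, -40], "rot": [0, 0, 0], "gripper": 5}, {"linear": [0, 0, -20], "rot": [0, 0, 0], "gripper": 5}])

```text
time: 3.8
ee_pos: [0.5828, 0.3164, 0.1326]
eef_rot: [2.14, 2.299, 0.005]
wrist_force: [0.3, -0.3, -2.2]
opening: 0.0094
gripper_force: 58.8
```

```bash
python3 plan.py .5513 .0184 .13 -13.6 8
```

```text
t 3.8 pos [582.8 316.4 132.6] yaw 4.1 tilt [0.0031 0.0015] open 9.4 gf 58.8 F [ 0.3 -0.3 -2.2] turn tool z 17.7 j [ 0.45  0.6   1.65 -0.    0.88  0.38]
[-36.9  -6.6   0.3] 2.21
[-37.1  -5.2   0.3] 2.21
[-37.3  -3.7   0.3] 2.21
[-37.4  -2.3   0.3] 2.21
[-37.4  -0.8   0.3] 2.21
[-37.5   0.6   0.3] 2.21
[-37.4   2.    0.3] 2.21
[-37.3   3.5   0.3] 2.21
```

>>> servo_tool(commands=[{"linear": [-20, -4, 0], "rot": [0, 0, 2.2], "gripper": 5}, {"linear": [-37, -5, 0], "rot": [0, 0, 2.2], "gripper": 5}, {"linear": [-37, -4, 0], "rot": [0, 0, 2.2], "gripper": 5}, {"linear": [-37, -2, 0], "rot": [0, 0, 2.2], "gripper": 5}, {"linear": [-37, -1, 0], "rot": [0, 0, 2.2], "gripper": 5}, {"linear": [-37, 0, 0], "rot": [0, 0, 2.2], "gripper": 5}, {"linear": [-37, 2, 0], "rot": [0, 0, 2.2], "gripper": 5}, {"linear": [-37, 3, 0], "rot": [0, 0, 2.2], "gripper": 5}])

```text
time: 4.8
ee_pos: [0.5494, 0.0355, 0.1283]
eef_rot: [-2.469, -1.941, 0.003]
wrist_force: [-0.1, -0.9, -2.7]
opening: 0.0092
gripper_force: 58.8
```

```bash
python3 plan.py .5513 .0184 .07 -13.6 3
```

```text
t 4.8 pos [549.4  35.5 128.3] yaw -13.7 tilt [-0.002  -0.0002] open 9.2 gf 58.8 F [-0.1 -0.9 -2.7] turn tool z -0.1 j [ 0.01  0.47  1.92 -0.    0.75  0.25]
[-5.4  2.  19.4] -0.02
[-5.4  2.  19.4] -0.02
[-5.4  2.  19.4] -0.02
```

>>> servo_tool(commands=[{"linear": [-6, 2, 20], "rot": [0, 0, 0], "gripper": 5}, {"linear": [-6, 2, 20], "rot": [0, 0, 0], "gripper": 5}, {"linear": [-5, 2, 13], "rot": [0, 0, 0], "gripper": 5}, {"linear": [0, 0, 0], "rot": [0, 0, 0], "gripper": 5}, {"linear": [0, 0, 0], "rot": [0, 0, 0], "gripper": 5}])

```text
time: 5.42
ee_pos: [0.553, 0.0196, 0.0766]
eef_rot: [2.467, 1.945, 0.0]
wrist_force: [0.0, 0.3, -2.5]
opening: 0.0092
gripper_force: 58.6
```

```bash
python3 - <<'E'
from h import *
T=cams.camera("top");S=cams.camera("scene")
np.save("T1.npy",T);np.save("S1.npy",S)
c=lambda i,x,y:cv2.resize(i[y-30:y+30,x-20:x+20],(400,600),interpolation=cv2.INTER_CUBIC)
cv2.imwrite("pics/p1.png",np.hstack([c(T,252,194),c(S,245,200)]))
E
python3 plan.py .5513 .0184 .0505 -13.6 3
```

```text
t 5.53 pos [553.3  19.8  76.9] yaw -13.5 tilt [ 0.0009 -0.    ] open 9.5 gf 58.6 F [ 0.2  0.6 -2.3] turn tool z 0.1 j [-0.02  0.55  1.95  0.    0.64  0.22]
[-0.6 -0.5  8.8] 0.04
[-0.6 -0.5  8.8] 0.04
[-0.6 -0.5  8.8] 0.04
```

View pics/p1.png

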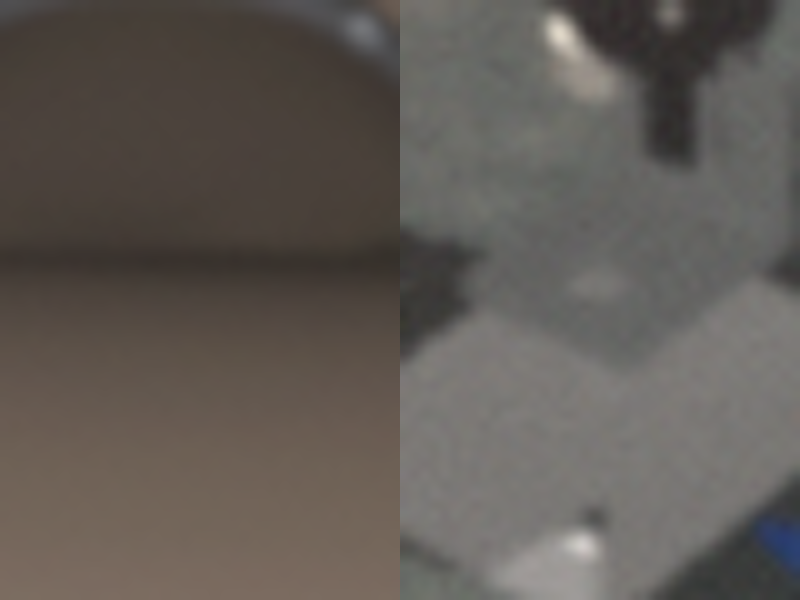

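The arm hides the plate in the top view. In the scene view the fence hole shows at about (244,198), hovering over the plate. I'll compare it with the plate hole in the same camera.

```bash
python3 - <<'E'
from h import *
np.set_printoptions(suppress=True,precision=4)
S0=np.load("S0.npy");S1=np.load("S1.npy")
g=cv2.cvtColor(S0,cv2.COLOR_BGR2GRAY).astype(float)
w=np.clip(g[201:214,237:252].max()*.8-g[201:214,237:252],0,None); yy,xx=np.mgrid[201:214,237:252]
a=np.array([(w*xx).sum(),(w*yy).sum()])/w.sum(); print("plate hole px",a,at_z("scene",a,.03))
g=cv2.cvtColor(S1,cv2.COLOR_BGR2GRAY).astype(float)
P=g[194:203,238:250]; print(P.astype(int))
w=np.clip(P-np.median(P)-8,0,None); yy,xx=np.mgrid[194:203,238:250]
b=np.array([(w*xx).sum(),(w*yy).sum()])/w.sum(); print("fence hole px",b,at_z("scene",b,.0644),at_z("scene",b,.060))
# fence hole predicted by the hand
y=np.radians(-13.5);u=np.array([np.cos(y),np.sin(y)]);v=np.array([-u[1],u[0]])
h=np.array([.5533,.0198])-.05*u-.0017*v; print("pred",h,proj("scene",[*h,.0644]),proj("scene",[*h,.0564]))
E
```

```text
plate hole px [244.4842 206.9419] [0.5004 0.0299 0.03  ]
[[ 96 100  96  98  98  98 101 104 100  98  98 103]
 [ 98  97 100  99 101 102 104 103 100 100 100  97]
 [ 98  97  98 101 104 104 106 108 104 101  99  99]
 [ 97  98  99 101 105 113 115 114 111 105 101  99]
 [100 100 100 105 116 119 117 119 116 110 104 100]
 [ 97 101 101 105 108 113 113 115 111 105 102 104]
 [100 100 102 100 102  99 104 105 104 103 102 102]
 [101  99  99 101 100 104 102 101 101 103 101 102]
 [108 102 103  99 102 101 102 101 101 102 100  99]]
fence hole px [244.1842 197.9868] [0.497  0.0283 0.0644] [0.5026 0.0311 0.06  ]
pred [0.5043 0.0298] [244.8265 196.5146] [244.8908 198.8045]
```

>>> servo_tool(commands=[{"linear": [-1.5, -1.5, 5], "rot": [0, 0, 0], "gripper": 5}, {"linear": [0, 0, 8], "rot": [0, 0, 0], "gripper": 5}, {"linear": [0, 0, 8], "rot": [0, 0, 0], "gripper": 5}, {"linear": [0, 0, 3], "rot": [0, 0, 0], "gripper": 5}, {"linear": [0, 0, 1], "rot": [0, 0, 0], "gripper": 5}, {"linear": [0, 0, 1], "rot": [0, 0, 0], "gripper": 5}, {"linear": [0, 0, 0], "rot": [0, 0, 0], "gripper": 5}])

```text
time: 6.4
ee_pos: [0.5513, 0.0184, 0.0505]
eef_rot: [2.467, 1.945, 0.0]
wrist_force: [-0.1, -1.3, -2.9]
opening: 0.0093
gripper_force: 58.8
```

```bash
python3 plan.py .5515 .0187 .0505 -13.6 1
```

```text
t 6.4 pos [551.3  18.4  50.5] yaw -13.5 tilt [ 0.0004 -0.    ] open 9.3 gf 58.8 F [-0.1 -1.3 -2.9] turn tool z 0.1 j [-0.02  0.59  1.97 -0.    0.58  0.21]
[ 0.4  0.1 -0. ] 0.1
```

>>> servo_tool(commands=[{"linear": [0.3, 0, 0.7], "rot": [0, 0, 0], "gripper": 5}, {"linear": [0, 0, 0], "rot": [0, 0, 0], "gripper": 5}])

```text
time: 6.65
ee_pos: [0.5514, 0.0184, 0.0504]
eef_rot: [2.467, 1.945, 0.0]
wrist_force: [-4.7, -3.8, 14.6]
opening: 0.0096
gripper_force: 61.4
```

>>> servo_tool(commands=[{"linear": [0, 0, -0.3], "rot": [0, 0, 0], "gripper": 5}, {"linear": [0, 0, 0], "rot": [0, 0, 0], "gripper": 20}, {"linear": [0, 0, 0], "rot": [0, 0, 0], "gripper": 40}, {"linear": [0, 0, -5], "rot": [0, 0, 0], "gripper": 60}, {"linear": [0, 0, -30], "rot": [0, 0, 0], "gripper": 60}, {"linear": [0, 0, -40], "rot": [0, 0, 0], "gripper": 60}, {"linear": [0, 0, -40], "rot": [0, 0, 0], "gripper": 60}])

```text
time: 7.52
ee_pos: [0.551, 0.0188, 0.1663]
eef_rot: [-2.467, -1.945, 0.0]
wrist_force: [0.3, -0.1, -0.2]
opening: 0.0598
gripper_force: 0.0
```

```bash
python3 plan.py .522 -.2815 .17 76.4 9
```

```text
t 7.53 pos [551.   18.8 166.3] yaw -13.5 tilt [-0.0002  0.    ] open 59.8 gf 0.0 F [ 0.3 -0.1 -0.2] turn tool z -89.9 j [-0.02  0.42  1.89  0.    0.83  0.21]
[-33.2   4.7  -0.4] -9.99
[-33.5  -1.2  -0.4] -9.99
[-32.8  -7.   -0.4] -9.99
[-31.1 -12.5  -0.4] -9.99
[-28.4 -17.7  -0.4] -9.99
[-24.9 -22.4  -0.4] -9.99
[-20.7 -26.4  -0.4] -9.99
[-15.8 -29.6  -0.4] -9.99
[-10.4 -31.9  -0.4] -9.99
```

>>> servo_tool(commands=[{"linear": [-33, 5, 0], "rot": [0, 0, -10], "gripper": 70}, {"linear": [-34, -1, 0], "rot": [0, 0, -10], "gripper": 70}, {"linear": [-33, -7, 0], "rot": [0, 0, -10], "gripper": 70}, {"linear": [-31, -13, 0], "rot": [0, 0, -10], "gripper": 70}, {"linear": [-28, -18, 0], "rot": [0, 0, -10], "gripper": 70}, {"linear": [-25, -22, 0], "rot": [0, 0, -10], "gripper": 70}, {"linear": [-21, -26, 0], "rot": [0, 0, -10], "gripper": 70}, {"linear": [-16, -30, 0], "rot": [0, 0, -10], "gripper": 70}])

```text
time: 8.52
ee_pos: [0.5259, -0.2499, 0.1652]
eef_rot: [0.631, 3.077, -0.0]
wrist_force: [0.5, -0.2, 0.4]
opening: 0.0703
gripper_force: 0.0
```

```bash
python3 plan.py .522 -.2815 .17 76.4 2; python3 - <<'E'
from m import *
T=cams.camera("top");S=cams.camera("scene");np.save("T2.npy",T);np.save("S2.npy",S)
c=lambda i,x,y:cv2.resize(i[y-30:y+30,x-20:x+20],(400,600),interpolation=cv2.INTER_CUBIC)
cv2.imwrite("pics/p2.png",np.hstack([c(T,252,190),c(S,245,200)]))
E
```

```text
t 8.53 pos [ 525.9 -249.9  165.2] yaw 66.8 tilt [ 0.0002 -0.0001] open 70.3 gf 0.0 F [ 0.5 -0.2  0.4] turn tool z -9.6 j [-0.5   0.46  1.82  0.    0.86 -1.66]
[ -4.4 -15.3  -2.4] -4.78
[ -3.1 -15.6  -2.4] -4.78
```

View pics/p2.png

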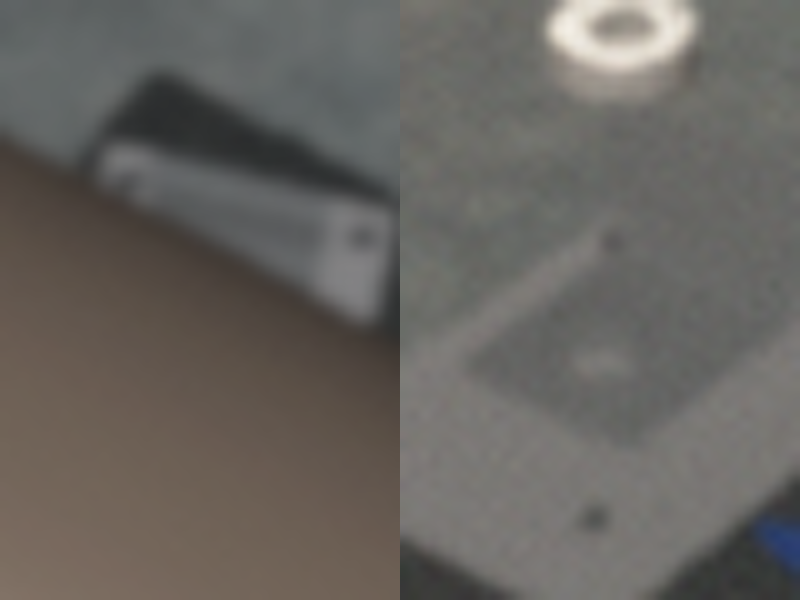

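The scene view shows the fence flat on the plate with its hole at about (245,206), close to where the plate hole was (244.5,207). The arm still hides the top view. I'll move on over the knob.

>>> servo_tool(commands=[{"linear": [-4, -15, 0], "rot": [0, 0, -5], "gripper": 70}, {"linear": [-3, -15, 0], "rot": [0, 0, -4.5], "gripper": 70}, {"linear": [0, -1, 20], "rot": [0, 0, 0], "gripper": 70}, {"linear": [0, 0, 0], "rot": [0, 0, 0], "gripper": 70}])

```text
time: 9.12
ee_pos: [0.5208, -0.2795, 0.144]
eef_rot: [-0.385, -3.116, -0.002]
wrist_force: [-0.6, -0.2, 0.2]
opening: 0.07
gripper_force: 0.0
```

```bash
python3 - <<'E'
from m import *
T=cams.camera("top");S=cams.camera("scene");np.save("T2.npy",T);np.save("S2.npy",S)
c=lambda i,x,y:cv2.resize(i[y-30:y+30,x-20:x+20],(400,600),interpolation=cv2.INTER_CUBIC)
d=lambda i,x,y:cv2.resize(i[y-30:y+30,x-20:x+20],(400,600),interpolation=cv2.INTER_CUBIC)
cv2.imwrite("pics/p3.png",np.hstack([c(T,252,190),c(S,358,220)]))
E
python3 plan.py .522 -.2815 .048 76.4 4
```

```text
t 9.22 pos [ 521.7 -279.8  145.2] yaw 76.0 tilt [-0.0003  0.0003] open 70.0 gf 0.0 F [-0.7 -0.2  0.4] turn tool z -0.4 j [-0.54  0.5   1.81  0.    0.83 -1.87]
[-0.2 -0.4 24.3] -0.11
[-0.2 -0.4 24.3] -0.11
[-0.2 -0.4 24.3] -0.11
[-0.2 -0.4 24.3] -0.11
```

View pics/p3.png

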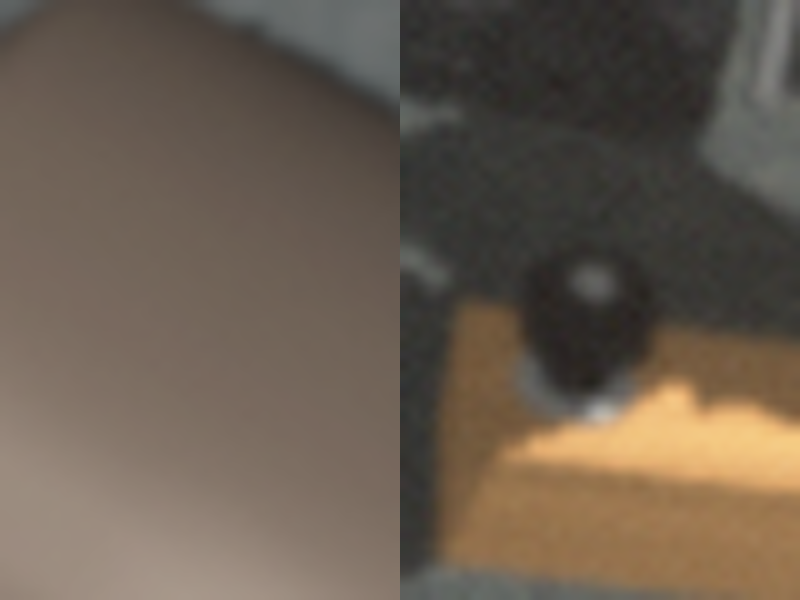

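The knob stands undisturbed between the fingers' line, at scene pixel about (357,221). Descending to grip.

>>> servo_tool(commands=[{"linear": [0, -1.5, 30], "rot": [0, 0, 0], "gripper": 70}, {"linear": [0, 0, 30], "rot": [0, 0, 0], "gripper": 70}, {"linear": [0, 0, 25], "rot": [0, 0, 0], "gripper": 70}, {"linear": [0, 0, 14], "rot": [0, 0, 0], "gripper": 70}, {"linear": [0, 0, 0], "rot": [0, 0, 0], "gripper": 50}, {"linear": [0, 0, 0], "rot": [0, 0, 0], "gripper": 40}, {"linear": [0, 0, 0], "rot": [0, 0, 0], "gripper": 30}, {"linear": [0, 0, 0], "rot": [0, 0, 0], "gripper": 25}], newtons=30)

```text
time: 10.22
ee_pos: [0.5219, -0.2821, 0.0471]
eef_rot: [0.383, 3.117, -0.001]
wrist_force: [-0.8, 1.3, 5.2]
opening: 0.0317
gripper_force: 29.3
```

>>> servo_tool(commands=[{"linear": [0, 0, 0], "rot": [0, 0, 0], "gripper": 25}, {"linear": [0, 0, 0], "rot": [0, 0, 0], "gripper": 25}])

```text
time: 10.48
ee_pos: [0.5219, -0.2821, 0.0471]
eef_rot: [0.383, 3.117, -0.001]
wrist_force: [0.3, 1.4, 4.9]
opening: 0.0317
gripper_force: 29.4
```

>>> servo_tool(commands=[{"linear": [0, 0, -5], "rot": [0, 0, 0], "gripper": 25}, {"linear": [0, 0, -15], "rot": [0, 0, 0], "gripper": 25}, {"linear": [0, 0, -20], "rot": [0, 0, 0], "gripper": 25}, {"linear": [0, 0, -20], "rot": [0, 0, 0], "gripper": 25}, {"linear": [0, 0, -20], "rot": [0, 0, 0], "gripper": 25}], newtons=40)

```text
time: 11.1
ee_pos: [0.5214, -0.2819, 0.1278]
eef_rot: [0.383, 3.117, -0.001]
wrist_force: [-0.3, 0.4, -1.6]
opening: 0.0312
gripper_force: 39.7
```

```bash
python3 - <<'E'
from m import *
S=cams.camera("scene")
cv2.imwrite("pics/p4.png",cv2.resize(S[165:240,310:410],(800,600),interpolation=cv2.INTER_CUBIC))
E
python3 plan.py .5025 .0285 .14 76.4 8
```

```text
t 11.15 pos [ 522.5 -282.6  130.1] yaw 76.0 tilt [ 0.0033 -0.002 ] open 32.0 gf 39.7 F [ 1.3 -1.1  1.6] turn tool z -0.4 j [-0.55  0.52  1.83 -0.    0.79 -1.87]
[11.8 37.1 -1.3] -0.05
[11.8 37.1 -1.3] -0.05
[11.8 37.1 -1.3] -0.05
[11.7 37.2 -1.3] -0.05
[11.7 37.2 -1.3] -0.05
[11.7 37.2 -1.3] -0.05
[11.6 37.2 -1.3] -0.05
[11.6 37.2 -1.3] -0.05
```

View pics/p4.png

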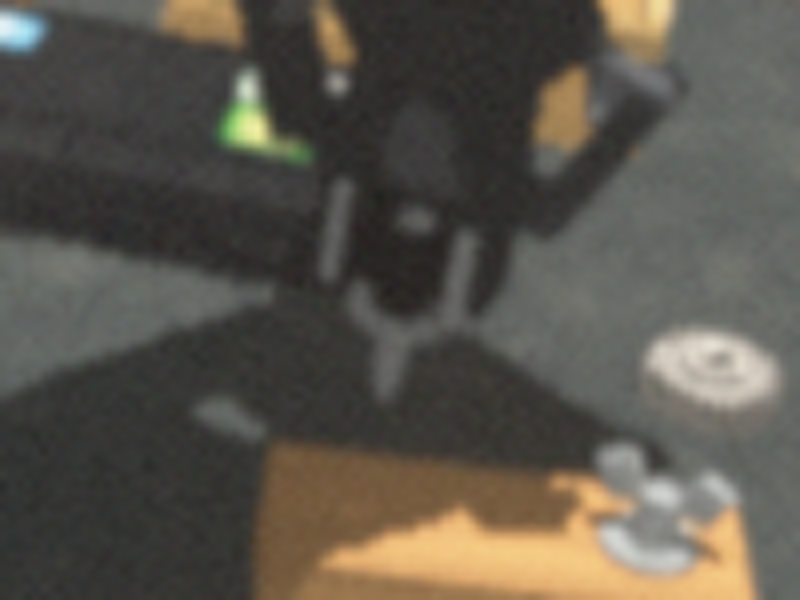

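The thumbscrew is held with its shank hanging down, tip at about scene (358,215), and the wing screw is still in place. I'll check the tip against the tool axis.

```bash
python3 - <<'E'
from h import *
p=[.5225,-.2826]
print("tip",proj("scene",[*p,.089]),"collar bottom",proj("scene",[*p,.123]),"knob top",proj("scene",[*p,.158]))
E
```

```text
tip [357.91315048 213.52135647] collar bottom [360.02506516 202.73620956] knob top [362.2958502  191.13974191]
```

>>> servo_tool(commands=[{"linear": [8, 20, -1], "rot": [0, 0, 0], "gripper": 25}, {"linear": [12, 37, -1], "rot": [0, 0, 0], "gripper": 25}, {"linear": [12, 37, -1], "rot": [0, 0, 0], "gripper": 25}, {"linear": [12, 37, -1], "rot": [0, 0, 0], "gripper": 25}, {"linear": [12, 37, -2], "rot": [0, 0, 0], "gripper": 25}, {"linear": [12, 37, -2], "rot": [0, 0, 0], "gripper": 25}, {"linear": [12, 37, -2], "rot": [0, 0, 0], "gripper": 25}, {"linear": [12, 37, 0], "rot": [0, 0, 0], "gripper": 25}])

```text
time: 12.15
ee_pos: [0.4984, 0.0131, 0.1359]
eef_rot: [-0.383, -3.118, -0.0]
wrist_force: [-0.2, -0.2, -0.5]
opening: 0.0317
gripper_force: 39.7
```

```bash
python3 plan.py .5025 .0285 .13 76.4 2
```

```text
t 12.15 pos [498.4  13.1 135.9] yaw 76.0 tilt [-0.0005  0.0001] open 31.7 gf 39.7 F [-0.2 -0.2 -0.5] turn tool z -0.4 j [-0.03  0.4   2.03  0.    0.71 -1.36]
[-0.1  8.   2.9] -0.2
[-0.1  8.   2.9] -0.2
```

>>> servo_tool(commands=[{"linear": [0, 8, 10], "rot": [0, 0, 0], "gripper": 25}, {"linear": [0, 8, 20], "rot": [0, 0, 0], "gripper": 25}, {"linear": [0, 0, 15], "rot": [0, 0, 0], "gripper": 25}, {"linear": [0, 0, 4], "rot": [0, 0, 0], "gripper": 25}, {"linear": [0, 0, 0], "rot": [0, 0, 0], "gripper": 25}])

```text
time: 12.78
ee_pos: [0.5031, 0.0262, 0.0867]
eef_rot: [-0.384, -3.117, 0.0]
wrist_force: [-0.7, -0.3, -0.4]
opening: 0.0318
gripper_force: 39.8
```

```bash
python3 - <<'E'
from m import *
S=cams.camera("scene")
cv2.imwrite("pics/p5.png",cv2.resize(S[170:230,205:285],(800,600),interpolation=cv2.INTER_CUBIC))
p=[.5022,.0286]
print(proj("scene",[*p,.038]))
E
python3 plan.py .5022 .0286 .0451 76.4 2
```

```text
[245.10118899 204.48727969]
t 12.82 pos [503.4  26.3  87. ] yaw 76.0 tilt [-0.0001 -0.    ] open 31.4 gf 39.8 F [-0.6 -0.2 -0.9] turn tool z -0.4 j [-0.01  0.49  2.06 -0.    0.6  -1.33]
[ 0.9  1.  21. ] -0.22
[ 0.9  1.  21. ] -0.22
```

View pics/p5.png

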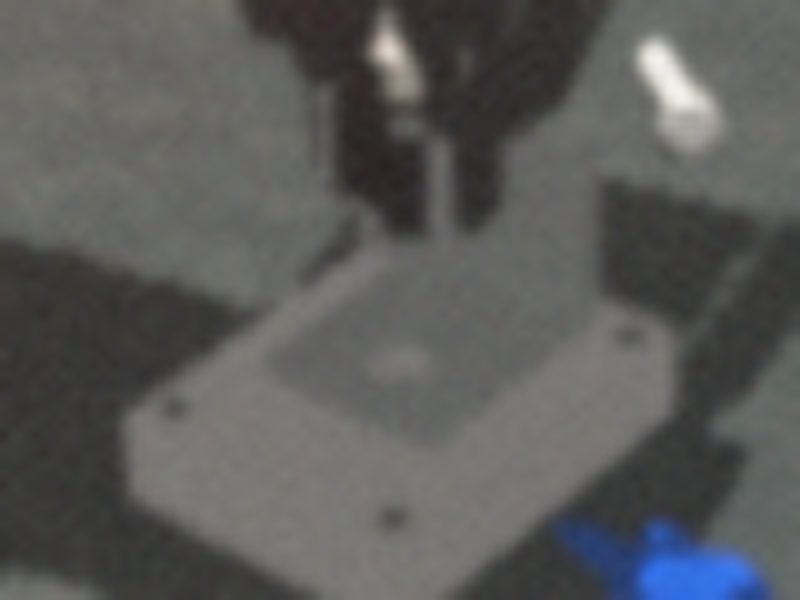

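The fence sits square on the plate, and its hole shows at about (244.5,205.5). The shank merges with the grey of the fence. I'll check where the tip should appear.

```bash
python3 - <<'E'
from h import *
p=[.5034,.0263]
for z in (.046,.058,.080,.105): print(z,proj("scene",[*p,z]),(proj("scene",[*p,z])-[204.5,169.5])*10)
S=cams.camera("scene")
g=cv2.GaussianBlur(cv2.cvtColor(S,cv2.COLOR_BGR2GRAY),(3,3),.7).astype(int)
print(g[182:210,236:256])
E
```

```text
0.046 [245.94138979 202.20879823] [414.41389794 327.08798233]
0.058 [245.85199361 198.80250051] [413.5199361  293.02500513]
0.08 [245.68498671 192.43897146] [411.84986712 229.38971456]
0.105 [245.49015111 185.01507453] [409.90151112 155.15074533]
[[ 88  84  68  51  45  43  45  56  71  80  81  75  66  58  51  47  47  48
   51  54]
 [ 89  84  69  52  44  43  44  51  62  69  72  75  76  69  56  48  45  48
   54  63]
 [ 89  84  70  52  42  42  43  45  50  54  60  71  84  81  65  51  47  49
   57  72]
 [ 90  86  71  51  42  41  43  43  43  46  53  70  89  89  70  54  49  50
   59  77]
 [ 94  89  72  52  42  40  42  43  41  43  51  71  92  91  72  55  49  50
   60  79]
 [ 99  92  73  55  45  40  41  42  41  42  50  71  92  93  73  55  48  50
   61  79]
 [102  95  79  61  52  46  43  43  42  43  50  71  92  92  74  57  50  51
   60  78]
 [105  99  87  74  66  59  52  47  43  42  48  68  90  92  74  57  51  52
   62  79]
 [106 102  95  86  80  76  67  53  44  43  48  67  89  91  74  58  52  56
   69  84]
 [104 101  96  88  84  85  80  62  49  47  51  68  89  93  77  62  60  67
   80  91]
 [1
[... 827 characters left out ...]
 100  99
   98  99]
 [106 101  99  98  97  96  98 101 101 100 100  99  98  99 100  99  99  99
   98  99]
 [100  98  97  98  98  98 100 103 103 103 102 101  99  99  98  99  99  99
   98  99]
 [ 98  97  97  97  98 100 103 107 109 109 107 104 101  99  99 100 100  98
   98 100]
 [ 97  97  98  98  98 101 107 113 116 116 114 109 104 100  99 100 100  99
   98  99]
 [ 98  99  99  99  99 103 109 115 117 118 117 112 106 101 100 100 100  99
   99  99]
 [100  99  99 100 100 102 107 110 111 112 111 109 105 101 100 100 100  99
  100 101]
 [102 101  99 101 100 100 102 104 104 105 104 104 102 100  99 100 100 100
  102 105]
 [107 104 102 102 101 100 100 101 101 101 102 103 102 100 100 101 101 102
  106 111]]
```

The light strip is a finger pad. The shank shows faintly at column 246, where it was predicted. Descending.

>>> servo_tool(commands=[{"linear": [1.5, 2, 2], "rot": [0, 0, 0], "gripper": 25}, {"linear": [0, 0, 6], "rot": [0, 0, 0], "gripper": 25}, {"linear": [0, 0, 8], "rot": [0, 0, 0], "gripper": 25}, {"linear": [0, 0, 8], "rot": [0, 0, 0], "gripper": 25}, {"linear": [0, 0, 6], "rot": [0, 0, 0], "gripper": 25}])

```text
time: 13.5
ee_pos: [0.5021, 0.029, 0.0561]
eef_rot: [-0.383, -3.118, 0.0]
wrist_force: [0.4, -0.3, -0.7]
opening: 0.0315
gripper_force: 39.8
```

```bash
python3 plan.py .5022 .0286 .0451 76.4 1
```

```text
t 13.5 pos [502.1  29.   56.1] yaw 76.0 tilt [-0.0006 -0.    ] open 31.5 gf 39.8 F [ 0.4 -0.3 -0.7] turn tool z -0.4 j [-0.    0.54  2.08 -0.    0.53 -1.33]
[-0.2 -0.3 11. ] -0.4
```

>>> servo_tool(commands=[{"linear": [0, 0, 5], "rot": [0, 0, 0], "gripper": 25}, {"linear": [0, 0, 3], "rot": [0, 0, 0], "gripper": 25}, {"linear": [0, 0, 1.5], "rot": [0, 0, 0], "gripper": 25}, {"linear": [0, 0, 0.5], "rot": [0, 0, 0], "gripper": 25}, {"linear": [0, 0, 0], "rot": [0, 0, 0], "gripper": 25}])

```text
time: 14.12
ee_pos: [0.5025, 0.029, 0.047]
eef_rot: [0.383, 3.118, 0.0]
wrist_force: [-0.2, -0.8, -0.1]
opening: 0.0318
gripper_force: 39.8
```

>>> servo_tool(commands=[{"linear": [0, 0, 1], "rot": [0, 0, 0], "gripper": 25}, {"linear": [0, 0, 0.8], "rot": [0, 0, 0], "gripper": 25}, {"linear": [0, 0, 0], "rot": [0, 0, 0], "gripper": 25}])

```text
time: 14.5
ee_pos: [0.5024, 0.029, 0.0452]
eef_rot: [0.383, 3.118, 0.0]
wrist_force: [-1.5, -0.2, 2.8]
opening: 0.0316
gripper_force: 40.1
```

>>> servo_tool(commands=[{"linear": [0, 0, 0], "rot": [0, 0, 0], "gripper": 36}, {"linear": [0, 0, 0], "rot": [0, 0, 0], "gripper": 45}, {"linear": [0, 0, 0], "rot": [0, 0, 0], "gripper": 62}, {"linear": [0, 0, 0], "rot": [0, 0, 0], "gripper": 62}, {"linear": [0, 0, -15], "rot": [0, 0, 0], "gripper": 62}, {"linear": [0, 0, -40], "rot": [0, 0, 0], "gripper": 62}, {"linear": [0, 0, -50], "rot": [0, 0, 0], "gripper": 62}, {"linear": [0, 0, -50], "rot": [0, 0, 0], "gripper": 62}])

```text
time: 15.5
ee_pos: [0.5021, 0.029, 0.2027]
eef_rot: [0.383, 3.118, 0.0]
wrist_force: [1.2, -0.2, -0.5]
opening: 0.0621
gripper_force: 0.0
```

>>> servo_tool(commands=[{"linear": [0, 45, -10], "rot": [0, 0, 0], "gripper": 62}, {"linear": [0, 45, -10], "rot": [0, 0, 0], "gripper": 62}, {"linear": [0, 45, 0], "rot": [0, 0, 0], "gripper": 62}, {"linear": [0, 45, 0], "rot": [0, 0, 0], "gripper": 62}, {"linear": [0, 45, 0], "rot": [0, 0, 0], "gripper": 62}, {"linear": [0, 45, 0], "rot": [0, 0, 0], "gripper": 62}, {"linear": [0, 45, 0], "rot": [0, 0, 0], "gripper": 62}, {"linear": [0, 40, 0], "rot": [0, 0, 0], "gripper": 62}])

```text
time: 16.5
ee_pos: [0.5883, 0.375, 0.2213]
eef_rot: [0.382, 3.118, 0.001]
wrist_force: [1.2, -0.8, 0.7]
opening: 0.0618
gripper_force: 0.0
```

```bash
python3 - <<'E'
from m import *
T=cams.camera("top");S=cams.camera("scene");np.save("T5.npy",T);np.save("S5.npy",S)
c=lambda i,x,y:cv2.resize(i[y-30:y+30,x-20:x+20],(400,600),interpolation=cv2.INTER_CUBIC)
cv2.imwrite("pics/p6.png",np.hstack([c(T,252,190),c(S,245,198)]))
E
```

```text
(no output)
```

View pics/p6.png

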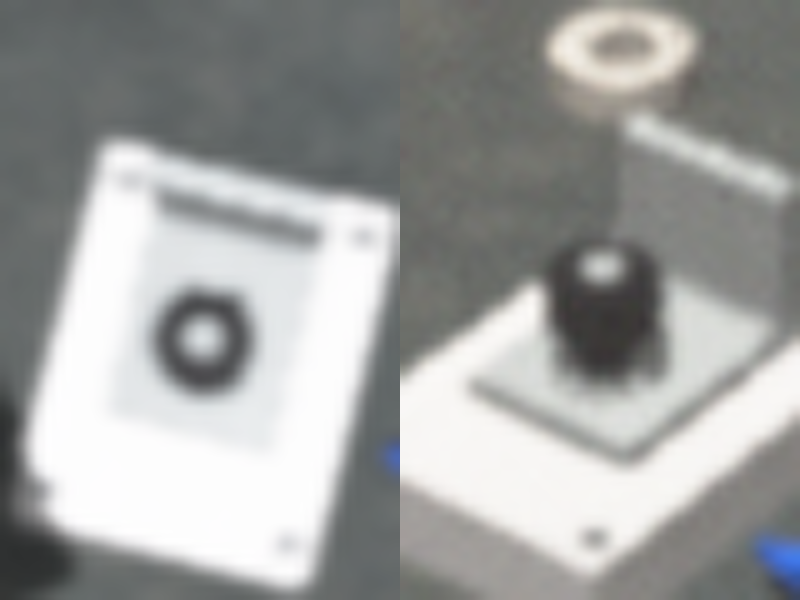

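The picture shows the fence square on the plate and the knob seated upright over the foot (top pixel about (252,193.5)). One numeric check of the foot's end edge follows.

```bash
python3 - <<'E'
from h import *
y=np.radians(-13.6);u=np.array([np.cos(y),np.sin(y)]);v=np.array([-u[1],u[0]]);h=np.array([.5020,.0285])
f=lambda n,x0,y0,p,z:at_z(n,(x0+p[0]/10-.5,y0+p[1]/10-.5),z)[:2]
for n,x0,y0,p in (("top",232,160,(110,410)),("top",232,160,(272,450)),("scene",225,168,(468-400,383)),("scene",225,168,(630-400,458))):
    d=(f(n,x0,y0,p,.038)-h)*1e3; print(n,"along u %.1f (want -25)  v %.1f (want +-30)"%(d@u,d@v))
k=f("top",232,160,(203,341),.068); print("knob off plate hole",(k-h)*1e3@np.c_[u,v])
print(r.observe()["time"])
E
```

```text
top along u -23.8 (want -25)  v 26.7 (want +-30)
top along u -23.7 (want -25)  v -29.0 (want +-30)
scene along u -29.0 (want -25)  v 27.5 (want +-30)
scene along u -27.8 (want -25)  v -31.6 (want +-30)
knob off plate hole [1.70264337 0.44212782]
16.6
```

```bash
python3 -c "
from station import r
print(r.hand_in())"
```

```text
the job is handed in; nothing more can be done
None
```

The fence sits flat and square on the plate with its hole about 1–2 mm from the plate's hole by the camera. The black-knob thumbscrew is through both holes, released with its collar on the fence. The wing screw was left in the stand, and the job was handed in at 16.6 s.

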